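# Load a battery stick into the cell tester

### The arm

A 6-joint arm with a two-finger parallel gripper is mounted at the origin on the work surface. World frame = base frame: x ahead of the robot, y to its left, z up, the work surface at z = 0. Lengths are in m, angles in degrees, forces in N, time in s.
With the tool pointing down it reaches from about 0.3 to 0.775 m from the base axis. Payload 14.6 kg.
Tool frame: the origin (TCP) lies at the very end of the fingers, on their centre line; the grasp point (between the pads) lies 19 mm behind it (bot.grasp_offset is the distance from the TCP to the grasp point, in m); z points along the fingers, y is the line along which they close (so a half turn about z gives the same grasp; the last joint's range is limited). The gripper opens to 85 mm and grips with 20 to 120 N. Pads are 22 mm wide; open, the fingers measure 114 mm over their backs; the gripper's body (76 mm by 85 mm) begins 54 mm behind the grasp point. The pads swing forward as they close: fully open they stand 13 mm farther back than shut.
Start: joints at [-80.134, 17.183, 87.147, -0, 75.671, -3.816], TCP at [0.13, -0.534, 0.231] pointing down, gripper open.
Joint ranges: [-173.82, 173.82], [-45.26, 126.66], [13.44, 144.39], [-59.66, 239.66], [0, 175.72], [-146.38, 146.38]. Speed limits (degrees/s): [127.2, 127.2, 147.25, 180, 180, 180].

### API

Orientations are given as [roll, pitch, yaw] about the fixed x, y, z axes, in that order (R = Rz(yaw) Ry(pitch) Rx(roll)).
In Python, from rig import bot, viewer, job gives the robot as it stands.
- The arm moves only by the shell command python3 -m handwheel 'ROWS' [OPENING] [FORCE]. ROWS is JSON, a list of rows, each a list of 2 entries, a list of its own where there are three numbers: the shift along the tool's x, y, z in m, then the turn, a rotation vector about the tool's x, y, z in degrees. In form: [[[tx, ty, tz], [wx, wy, wz]], ...]. A call has 1 to 20 rows; each row shifts and turns the commanded pose from where the row before left it, along the tool's axes as they then stand; what a row does not reach is not made up. A row lasts 1/8 s, in which the tool goes at most 62.5 mm and 10.7 degrees, less where a joint would pass 70% of its speed; a pose out of reach is approached as far as the arm can. A call with a gripper value outside its range is refused whole. OPENING is the closure, from -1 (fully open) to 1 (shut), so that 0 is half open, set as the call begins (- or left out, the last holds). The fingers move at their own pace and stop on an object; FORCE is the grip in N (left out, the last holds). Time passes only in rows, so rows that do not move let the fingers close. It gives the time, the measured TCP pose, the force, the opening and the grip force at its end, in the units of the state.
- bot.state(): the state, without advancing time (a new reading comes with each control period).
- viewer.read_camera(name): name is "side" or "top" or "wrist"; returns a dict with "color" (480x640x3 uint8, blue, green, red), "range_z" (480x640 float32, m along the optical axis (not along the pixel's ray), 0 where there is no reading), "mtx" (3x3 intrinsics, pixels), "D" ([k1, k2, p1, p2, k3] as OpenCV has them; the pictures are not rectified), "position" and "rotation" of the camera in the world. Camera axes: x right, y down, z forward; pixel columns grow to the right and rows downward; lengths in m; the calibration is good to about 2 mm. A picture is of the moment at which its call begins.
- job.sign_off(): hands the job in; it is judged then, once.
The state is a dict: "time_s": time; "q": joint angles; "joint_velocities": joint speeds; "joint_efforts": joint torques, N m; "tool_pos": TCP position; "eef_rot": TCP orientation; "wrist_force": force on the tool from outside, world axes, zero at the start; "wrist_torque": the same for the moment, N m; "gripper_width": finger opening in m; "gripper_force": force on a finger pad.
Only numpy, scipy, OpenCV 4.12 (cv2) and the standard library are available. Lean on these libraries where they do the work, as an engineer would, in place of code of your own. Each camera call takes 0.05 s, during which the arm holds its last target. There are 200 camera calls.

### The job

Take the thick battery stick out of the rack and press it down sideways into the two spring clips of the cell tester until it sits fully home in both, its button end facing the sprung brass contact but still clear of it. Then slide the stick along in the clips until its button pushes the contact in by about half of its travel, gently and without bottoming it out, and let go, leaving everything else where it is.

Things in the scene. Friction and masses are not known exactly. Their poses are not given: they have to be found in the camera images.
- stick: thick battery stick, dark green sleeve: rigid cylinder 26 mm in diameter, 138 mm long, about 190 g (0.8 to 1.25 times that), with a steel button 10 mm wide standing 2.5 mm out of its +x end. Origin mid-length on its axis, x along the axis to the button end (may be rolled about x). Starts level in either rack slot, axis 42 mm above the table, button end roughly to +y
- button_tip (a point): the outer face of the stick's button, on the axis, 71.5 mm from the stick's origin
- tail (a point): the flat plain end of the stick, on the axis, 69 mm from the stick's origin
- slim_stick: a bystander in the rack's other slot: a thinner battery stick, 18.4 mm in diameter, of the same length, origin at its middle; leave it there
- rack: fixed grey rack, base 130 x 156 x 10 mm, origin under its middle, x along the sticks. Two slots at y = +38 and -38 mm; each is a pair of V supports 10 mm thick at x = -47 and +47 mm, tops about 40 mm above the table, so the middle 80 mm of a stick is free to be gripped
- tester: fixed cell tester: black base 12 mm high, 76 mm wide (y), from x = -110 to +140 mm. Origin on the table under the midpoint between its two clips; x runs along the clips towards the sprung contact (roughly to +y of the world), z up. Between the clips, x = -32 to +32 mm, nothing stands above the base; beside them 20 mm or more on each side is free above it
- seat (a point): point 50 mm above the table midway between the clips, on the line where the axis of a fully seated stick lies; axes as the tester
- rear_clip (a point): middle of the rear clip on the seat line, x = -38 mm in the tester. A C-shaped clip open upward, 10 mm wide along x: two sprung steel jaws with rolled lips 9 mm above the seat line, 18.6 mm apart when empty, and flared leads up to 17 mm above it
- front_clip (a point): middle of the front clip on the seat line, x = +38 mm; like the rear one. The jaws begin to press when the stick's axis is 19 mm above the seat; both together take about 8 to 16 N to push through. From about 7 mm above the seat they pull the stick down home. A seated stick slides along x against a friction of about 5 to 12 N (more if the fingers also bear down or sideways on it)
- saddles: two black plastic V saddles, one under each clip, on which the seated stick rests; origin at seat. Do not press the stick on them with more than 40 N
- endblock: black block at the tester's +x end, origin on the base at x = 122 mm. On the seat line it carries a round brass contact pointing to -x, on a carriage locked at another place in each run: the free contact face lies anywhere from x = 60 to 92 mm in the tester and is NOT reported: find it by feel (or sight)
- contact_axis (a point): point on the end block, on the seat line, x = 122 mm in the tester (not the contact face). The contact is a plunger 11 mm wide with 4 mm of travel: 0.5 N to start, 1.2 N per mm, 5.3 N at full travel. Wanted in the end: 1.5 to 5 N; above 8 N it is damaged. A stick seated with its origin at x = -17 mm (button tip at 54.5 mm) is clear of it in every run
- spare_cell: bystander: single green cell standing upright, 26 mm in diameter, 72 mm high
- pack_case: bystander: open black battery pack case with four compartments, 60 x 160 x 26 mm
- screwdriver: bystander: black-handled screwdriver 160 mm long, lying flat at the left of the tester
- strip_tray: bystander: open grey tray 100 x 130 x 30 mm
- cleaner: bystander: white bottle 52 mm in diameter, 130 mm high
- tape_roll: bystander: roll of tape, 84 mm across, lying flat, 24 mm high
- nickel_plate: bystander: bare metal plate 30 x 100 x 4 mm

How it is judged:
By the outcome, as a careful person would: the job done as asked, in the order asked, and still so for the second after the job is handed in, with the robot touching nothing.
It also fails if it takes over 58 s, if anything falls off the work surface, if the arm or the gripper's body presses on something with over 40 N, if the wrist force passes 120 N, or if a joint passes its speed limit or range.

## Working session

There is one attempt and no reset: what is moved stays moved. The work goes in short steps, Python scripts to look and compute and a shell command to move; the robot and the scene stay as the last step left them, time stands still between calls to the robot, and variables do not carry over. Pictures are saved under pics/ and viewed, at most 10 in all, crops included, and the job is handed in when it is done.

```bash
mkdir -p pics; ls; cat > h.py <<'E'
import numpy as np, cv2
from rig import bot, viewer, job
def look(name,fn):
    c=viewer.read_camera(name); cv2.imwrite(f'pics/{fn}.png',c['color'])
    np.savez(f'pics/{fn}.npz',**{k:np.asarray(v) for k,v in c.items()}); return c
def load(fn): return dict(np.load(f'pics/{fn}.npz'))
def rot(c):
    from scipy.spatial.transform import Rotation as R
    r=np.array(c['rotation'])
    return r if r.shape==(3,3) else R.from_euler('xyz',r,degrees=True).as_matrix()
def ray(c,u,v):
    p=cv2.undistortPoints(np.array([[[u,v]]],float),c['mtx'],c['D'])[0,0]
    return rot(c)@np.array([p[0],p[1],1.])
def at_z(c,u,v,z):
    d=ray(c,u,v); o=np.array(c['position']); return o+d*(z-o[2])/d[2]
def at_depth(c,u,v):
    return np.array(c['position'])+ray(c,u,v)*c['range_z'][int(round(v)),int(round(u))]
E
python3 - <<'E'
from h import *
for n in('top','side'):
    c=look(n,n); print(n,c['position'],c['rotation'],c['mtx'])
print(bot.state(),bot.grasp_offset)
E
```

```text
pics
top [ 0.38762019 -0.01752946  1.66696826] [-171.86410717    0.78832575  -91.50764303] [[614.89912221   0.         317.77978806]
 [  0.         614.89912221 243.16954937]
 [  0.           0.           1.        ]]
side [0.04774577 0.93779072 0.73335103] [-120.44764763   -0.91148692 -148.96069576] [[609.35161014   0.         325.64110379]
 [  0.         609.35161014 238.45669931]
 [  0.           0.           1.        ]]
{'time_s': 0.1, 'q': array([-8.01340537e+01,  1.72136827e+01,  8.71769982e+01, -4.43804068e-04,
        7.56694936e+01, -3.81518883e+00]), 'joint_velocities': array([ 0.03627538, -0.10245534, -0.11138221, -0.07471839,  0.0114431 ,
       -0.05101974]), 'joint_efforts': array([ 3.87966293e-04, -5.44381571e+01, -3.62371194e+01, -6.50189440e-05,
        3.08869552e-03, -3.70386047e-06]), 'tool_pos': array([ 0.1300514 , -0.53418959,  0.23076432]), 'eef_rot': array([-1.79939930e+02, -3.57498663e-03,  1.36812433e+01]), 'wrist_force': array([-0.13135093,  0.02697215, -1.05756826]), 'wrist_torque': array([-0.00673059,  0.03369978,  0.01027103]), 'gripper_force': 0.0, 'gripper_width': 0.08526506223362598} 0.0187
```

View pics/top.png

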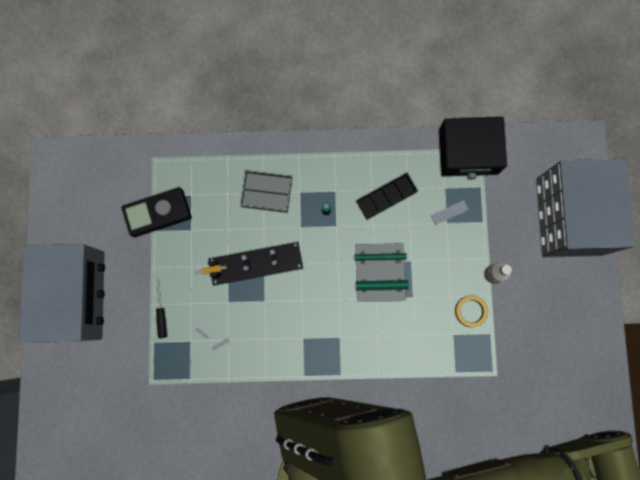

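View pics/side.png

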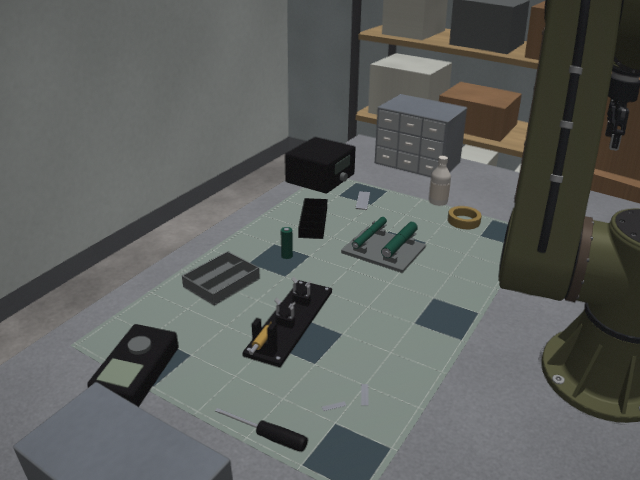

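The top picture shows the rack around (380,272). The thick stick is in its lower slot, from (357,285) to (409,286). The tester runs from (210,272) to (301,255), with the orange and brass contact at its left end near (210,269).

```bash
python3 - <<'E'
from h import *
c=load('top')
for u,v,z in [(357,285.5,.042),(409,286,.042),(383,285.5,.055),(355,257,.042),(407,257,.042),(245,266,.06),(275,261,.06),(209,262,.012),(212,284,.012),(298,243,.012),(302,264,.012)]:
    print(u,v,at_z(c,u,v,z).round(3),at_depth(c,u,v).round(3))
im=cv2.resize(c['color'][225:310,195:415],None,fx=3.6,fy=3.6,interpolation=cv2.INTER_CUBIC)
cv2.imwrite('pics/topc.png',im)
E
```

```text
357 285.5 [ 0.505 -0.102  0.042] [ 0.504 -0.101  0.053]
409 286 [ 0.5   -0.239  0.042] [ 0.502 -0.244  0.002]
383 285.5 [ 0.502 -0.169  0.055] [ 0.502 -0.169  0.058]
355 257 [ 0.581 -0.099  0.042] [ 0.58  -0.099  0.048]
407 257 [ 0.577 -0.237  0.042] [ 0.581 -0.242  0.006]
245 266 [0.563 0.191 0.06 ] [0.566 0.195 0.032]
275 261 [0.574 0.112 0.06 ] [0.574 0.113 0.057]
209 262 [0.582 0.295 0.012] [0.575 0.284 0.071]
212 284 [0.522 0.287 0.012] [0.522 0.288 0.008]
298 243 [0.627 0.053 0.012] [0.627 0.053 0.009]
302 264 [0.569 0.043 0.012] [0.57  0.043 0.007]
```

View pics/topc.png

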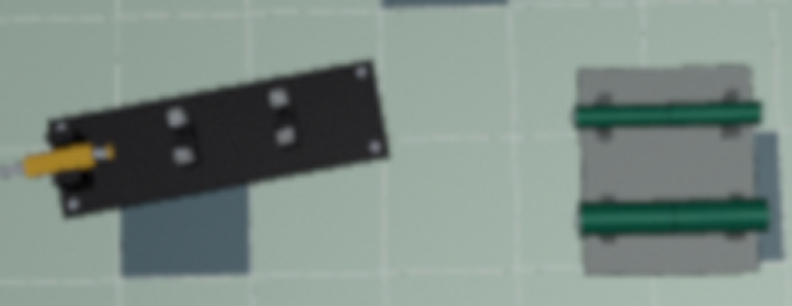

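The crop confirms the thick stick in the lower slot, its left (button) end near crop (580,217). The clips are near crop (280,117) and (180,136), and the brass contact tip is at about (110,152). I'll move above the stick now.

```bash
python3 -m handwheel '[[[0,0,0],[0,0,-10.6]],[[0,0,0],[0,0,-10.6]],[[0,0,0],[0,0,-10.6]],[[0,0,0],[0,0,-10.6]],[[0,0,0],[0,0,-10.6]],[[0,0,0],[0,0,-10.6]],[[0,0,0],[0,0,-10.6]],[[0.0377,0.0359,0],[0,0,0]],[[0.0377,0.0359,0],[0,0,0]],[[0.0377,0.0359,0],[0,0,0]],[[0.0377,0.0359,0],[0,0,0]],[[0.0377,0.0359,0],[0,0,0]],[[0.0377,0.0359,0],[0,0,0]],[[0.0377,0.0359,0],[0,0,0]],[[0.0377,0.0359,0],[0,0,0]],[[0.0377,0.0359,0],[0,0,0]],[[0.0377,0.0359,0],[0,0,0]],[[0,0,0],[0,0,0]]]' -0.3; python3 - <<'E'
from h import *
c=look('wrist','w1'); print(c['position'],c['rotation']); s=bot.state(); print(s['tool_pos'],s['eef_rot'],s['wrist_force'])
E
```

```text
time_s: 2.35
tool_pos: [0.5042, -0.1686, 0.2306]
eef_rot: [-180.0, -0.0, 88.1]
wrist_force: [-0.6, -0.9, -0.9]
gripper_width: 0.0554
gripper_force: 0.0
[ 0.50593833 -0.09529222  0.37311893] [ 1.63140306e+02  6.83302141e-02 -1.83409908e+00]
[ 0.50316473 -0.16986073  0.23066636] [-1.79935084e+02 -2.07635877e-02  8.80197132e+01] [ 0.02424084 -1.0287022  -1.01673226]
```

View pics/w1.png

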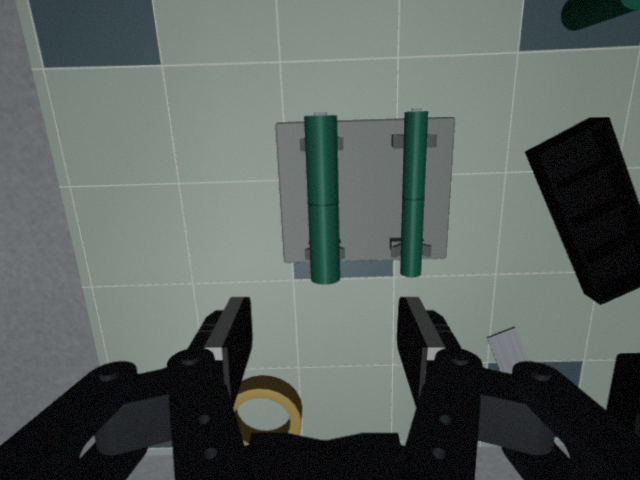

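The thick stick runs from its button shoulder at about (321,116), with the button tip at (320,113), to its tail at (325,281). The slim stick is to the right at column 413.

```bash
python3 - <<'E'
from h import *
c=load('w1')
for p in [(320.5,116),(320,113),(325,281),(322.5,204)]: print(p,at_z(c,*p,.042).round(4), at_z(c,*p,.055).round(4), at_depth(c,*p).round(4))
# silhouette edges by green mask
im=c['color'].astype(int); m=(im[...,1]-im[...,2]>25)
P=[]
for v in range(125,275,10):
    u=np.where(m[v,295:350])[0]+295
    if len(u)>5:
        a=at_z(c,(u.min()+u.max())/2,v,.042); P.append(a[:2]); 
P=np.array(P); k=np.polyfit(P[:,1],P[:,0],1); print(k,np.polyval(k,-.17),np.degrees(np.arctan(k[0])),len(P))
v=[at_depth(c,u,vv) for u in (400,) for vv in (20,)]
E
```

```text
(320.5, 116) [ 0.5026 -0.0956  0.042 ] [ 0.5027 -0.0956  0.055 ] [ 0.5027 -0.0956  0.057 ]
(320, 113) [ 0.5023 -0.0934  0.042 ] [ 0.5024 -0.0934  0.055 ] [ 0.5023 -0.0934  0.0468]
(325, 281) [ 0.5017 -0.2355  0.042 ] [ 0.5019 -0.23    0.055 ] [ 0.5019 -0.2299  0.055 ]
(322.5, 204) [ 0.5018 -0.1659  0.042 ] [ 0.502  -0.1631  0.055 ] [ 0.502  -0.1633  0.0544]
[0.0018792  0.50220157] 0.5018821090039505 0.10767022289206184 15
```

```bash
python3 -m handwheel '[[[0.003,-0.0012,0.045],[0,0,-1.9]],[[0,0,0.045],[0,0,0]],[[0,0,0.045],[0,0,0]],[[0,0,0.045],[0,0,0]],[[0,0,0.0145],[0,0,0]],[[0,0,0.012],[0,0,0]],[[0,0,0],[0,0,0]],[[0,0,0],[0,0,0]]]'; python3 -m handwheel '[[[0,0,0],[0,0,0]],[[0,0,0],[0,0,0]],[[0,0,0],[0,0,0]],[[0,0,0],[0,0,0]],[[0,0,0],[0,0,0]],[[0,0,0],[0,0,0]]]' 1 80
```

```text
time_s: 3.4
tool_pos: [0.5023, -0.1682, 0.026]
eef_rot: [179.9, 0.0, 89.8]
wrist_force: [-0.3, 0.2, -0.1]
gripper_width: 0.0556
gripper_force: 0.0
time_s: 4.15
tool_pos: [0.5029, -0.1681, 0.0258]
eef_rot: [179.8, 0.1, 89.8]
wrist_force: [5.0, 0.6, 5.2]
gripper_width: 0.0236
gripper_force: 78.3
```

```bash
python3 -m handwheel '[[[0,0,-0.01],[0,0,0]],[[0,0,-0.035],[0,0,0]],[[0,0,-0.045],[0,0,0]],[[0,0,-0.045],[0,0,0]],[[0,0,-0.04],[0,0,0]],[[0.0447,0.0187,0],[0,0,0]],[[0.0447,0.0187,0],[0,0,0]],[[0.0447,0.0187,0],[0,0,0]],[[0.0447,0.0187,0],[0,0,0]],[[0.0447,0.0187,0],[0,0,0]],[[0,0,0],[0,0,-5.5]],[[0,0,0],[0,0,-5.4]],[[0,0,0],[0,0,0]],[[0,0,0],[0,0,0]]]'; python3 - <<'E'
from h import *
c=look('wrist','w2'); s=bot.state(); print(s['tool_pos'],s['eef_rot'],s['wrist_force'])
E
```

```text
time_s: 5.9
tool_pos: [0.5958, 0.0552, 0.1998]
eef_rot: [-180.0, -0.0, 100.6]
wrist_force: [0.9, 1.4, -2.4]
gripper_width: 0.0235
gripper_force: 79.0
[0.59589846 0.05512644 0.19985633] [-1.79986579e+02 -5.02402152e-04  1.00569876e+02] [ 0.20993415 -0.13202836 -2.0866857 ]
```

View pics/w2.png

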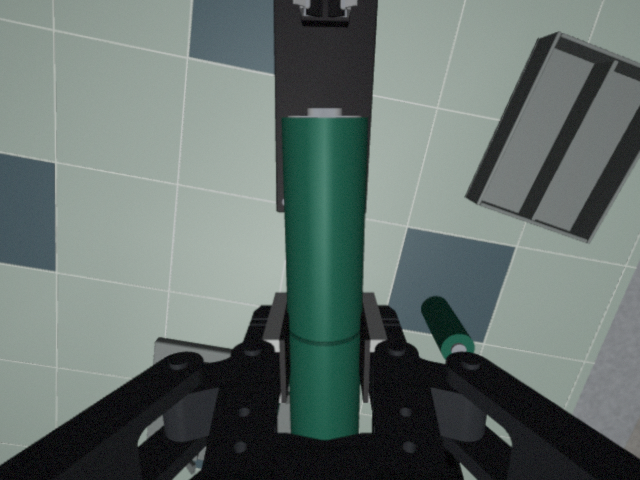

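The stick is held level with the button forward, its tip at about (325,110). The tester is ahead, with the rear clip just visible at (326,15). I'll step aside and up so I can see both clips.

```bash
python3 -m handwheel '[[[0.025,-0.035,-0.05],[0,0,0]],[[0.025,-0.035,-0.05],[0,0,0]],[[0.02,0,0],[0,0,0]],[[0,0,0],[0,0,0]],[[0,0,0],[0,0,0]]]'; python3 - <<'E'
from h import *
c=look('wrist','w3')
E
python3 -m handwheel '[[[0.025,0,0],[0,0,0]],[[0.025,0,0],[0,0,0]],[[0.01,0,0],[0,0,0]],[[0,0,0],[0,0,0]],[[0,0,0],[0,0,0]]]'; python3 - <<'E'
from h import *
c=look('wrist','w4')
E
```

```text
time_s: 6.58
tool_pos: [0.5184, 0.1087, 0.294]
eef_rot: [-179.9, 0.0, 100.6]
wrist_force: [-0.3, 0.6, -3.9]
gripper_width: 0.0236
gripper_force: 79.3
time_s: 7.25
tool_pos: [0.5075, 0.1674, 0.2944]
eef_rot: [-180.0, 0.0, 100.6]
wrist_force: [-0.5, -0.6, -1.7]
gripper_width: 0.0237
gripper_force: 79.3
```

View pics/w3.png

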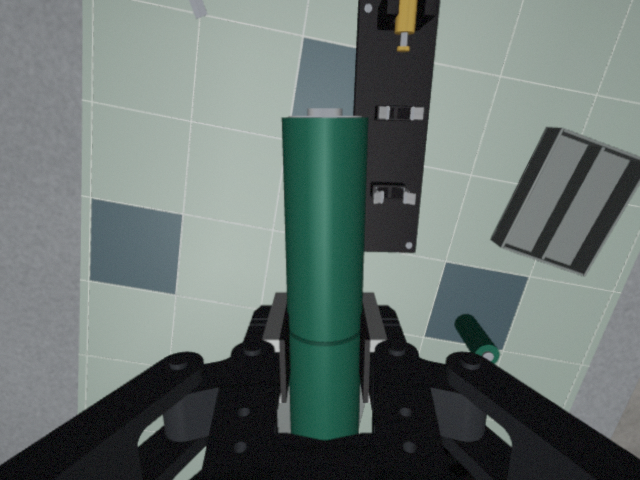

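View pics/w4.png

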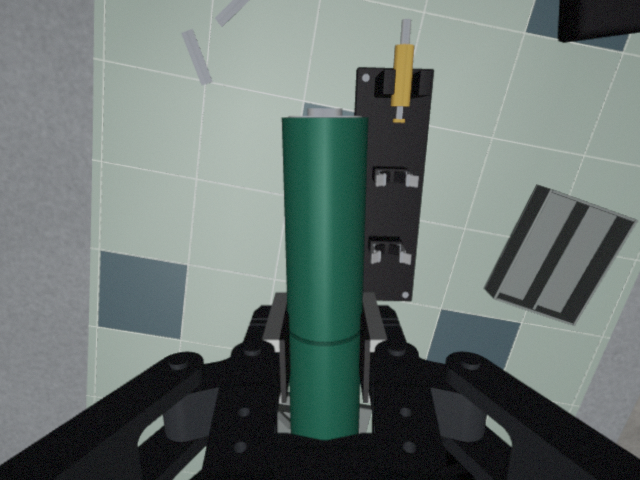

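w3 shows the front clip at (400,113), the rear clip at (394,195), and the contact's collar face at (404,49). w4 shows the whole tester, with the clips at (396,177) and (390,250) and the contact face at (399,122). I'll enlarge both in one picture.

```bash
python3 - <<'E'
from h import *
a=load('w3')['color'][30:210,355:445]; b=load('w4')['color'][100:280,355:445]
im=np.hstack([cv2.resize(x,None,fx=3.33,fy=3.33,interpolation=cv2.INTER_CUBIC) for x in (a,b)])
im=cv2.convertScaleAbs(im,alpha=1.5); print(im.shape)
cv2.imwrite('pics/cl.png',im)
E
```

```text
(599, 600, 3)
```

View pics/cl.png

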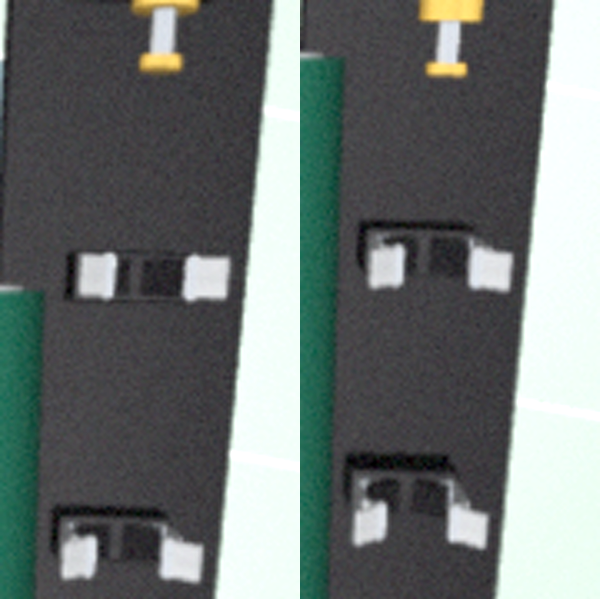

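The crop shows the two flared leads of each clip and the brass collar's lower edge (the contact face), at crop (160,71) on the left and (446,76) on the right. Next I compute positions from these.

```bash
python3 - <<'E'
from h import *
for n,F,Rr,C in [('w3',(400.5,112.6),(394.2,197.9),(403.0,51.3)),('w4',(396.7,180.5),(390.7,258.6),(398.8,122.8))]:
    c=load(n); f=at_z(c,*F,.063);r=at_z(c,*Rr,.063); k=at_z(c,*C,.05)
    d=(f-r)[:2]; L=np.hypot(*d); d/=L; m=((f+r)/2)[:2]
    print(n,f.round(4),r.round(4),'L',L,'yaw',np.degrees(np.arctan2(d[1],d[0])),'mid',m.round(4))
    print(' contact',k.round(4),'x in tester',(k[:2]-m)@d,'lat',np.cross(d,k[:2]-m))
# stick in hand: tip, at tool height: axis z
c=load('w4'); T=np.array([.5075,.1674]); z=.2944+.0187
y=np.radians(100.6); d=np.array([np.cos(y),np.sin(y)])
im=c['color'].astype(int); m=(im[...,1]-im[...,2]>25); 
for v in (125,160,200,240,280):
    u=np.where(m[v,270:380])[0]+270; p=at_z(c,(u.min()+u.max())/2,v,z)[:2]-T; print(v,u.min(),u.max(),'along',p@d,'lat',np.cross(d,p))
for p,zz in [((325,110),z),((325,117),z),((325,117),z+.013),((325,343),z+.013)]: 
    q=at_z(c,*p,zz)[:2]-T; print(p,'along',q@d,at_depth(c,*p)[2])
E
```

```text
w3 [0.5692 0.1953 0.063 ] [0.5818 0.1201 0.063 ] L 0.07623713331080592 yaw 99.51058327418374 mid [0.5755 0.1577]
 contact [0.5613 0.2457 0.05  ] x in tester 0.08910677504662415 lat -0.0004872637457762393
w4 [0.5696 0.1951 0.063 ] [0.5821 0.1192 0.063 ] L 0.07691563116602071 yaw 99.33105640554497 mid [0.5758 0.1572]
 contact [0.5615 0.2456 0.05  ] x in tester 0.08958074603298631 lat -0.00017286342371533245
125 283 367 along 0.07084149829562357 lat 0.0008178139341541314
160 284 365 along 0.06066707244807764 lat 0.0009433730756749567
200 285 364 along 0.04837594495788821 lat 0.0009168989587501983
240 286 362 along 0.03532834239782475 lat 0.0010493582385081891
280 287 361 along 0.021470261475681204 lat 0.0010245326560103163
(325, 110) along 0.07504426045953617 0.31637094609524874
(325, 117) along 0.0730944524436403 0.32281908563287826
(325, 117) along 0.07315031818830386 0.32281908563287826
(325, 343) along 0.0058145961191489555 0.32422634682588425<stdin>:6: DeprecationWarning: Arrays of 2-dimensional vectors are deprecated. Use arrays of 3-dimensional vectors instead. (deprecated in NumPy 2.0)
<stdin>:12: DeprecationWarning: Arrays of 2-dimensional vectors are deprecated. Use arrays of 3-dimensional vectors instead. (deprecated in NumPy 2.0)
```

```bash
python3 -m handwheel '[[[-0.0133,0.033,0],[0,0,0]],[[-0.013,0.0328,0],[0,0,0]],[[0,0,0.045],[0,0,1.2]],[[0,0,0.045],[0,0,0]],[[0,0,0.045],[0,0,0]],[[0,0,0.045],[0,0,0]],[[0,0,0.04],[0,0,0]],[[0,0,0],[0,0,0]],[[0,0,0],[0,0,0]]]'; python3 - <<'E'
from h import *
c=look('side','s2'); im=c['color'][250:380,220:360]; cv2.imwrite('pics/s2c.png',cv2.resize(im,None,fx=4.5,fy=4.5,interpolation=cv2.INTER_CUBIC))
s=bot.state(); print(s['tool_pos'],s['eef_rot'],s['wrist_force'])
E
```

```text
time_s: 8.43
tool_pos: [0.5777, 0.1543, 0.0764]
eef_rot: [179.9, -0.0, 99.5]
wrist_force: [-0.4, 0.4, -1.1]
gripper_width: 0.0235
gripper_force: 79.4
[0.57786405 0.15449051 0.07673549] [ 1.79823442e+02 -5.89817505e-03  9.94659605e+01] [-0.51033299 -0.18409392 -2.14578053]
```

View pics/s2c.png

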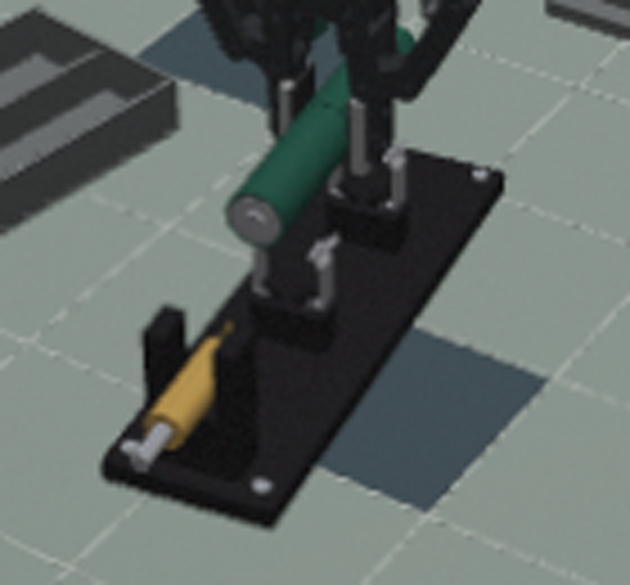

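The stick is aligned above both clips, its button end face at crop (255,218) pointing at the brass contact. I'll descend in steps and watch the force.

```bash
python3 -m handwheel '[[[-0.0005,-0.0008,0.012],[0,0,0]],[[0,0,0.011],[0,0,0]],[[0,0,0],[0,0,0]],[[0,0,0],[0,0,0]]]'; python3 -m handwheel '[[[0,0,0.003],[0,0,0]],[[0,0,0.003],[0,0,0]],[[0,0,0],[0,0,0]]]';python3 -m handwheel '[[[0,0,0.002],[0,0,0]],[[0,0,0.002],[0,0,0]],[[0,0,0],[0,0,0]]]'
```

```text
time_s: 8.98
tool_pos: [0.5763, 0.1539, 0.0517]
eef_rot: [180.0, -0.0, 99.5]
wrist_force: [3.5, -0.2, -0.8]
gripper_width: 0.0238
gripper_force: 79.7
time_s: 9.35
tool_pos: [0.5768, 0.1541, 0.0468]
eef_rot: [179.9, -0.0, 99.5]
wrist_force: [0.3, 0.8, 7.7]
gripper_width: 0.0236
gripper_force: 80.8
time_s: 9.72
tool_pos: [0.5766, 0.154, 0.0424]
eef_rot: [179.9, -0.0, 99.5]
wrist_force: [0.6, 0.6, 5.5]
gripper_width: 0.0238
gripper_force: 80.4
```

```bash
python3 -m handwheel '[[[0,0,0.002],[0,0,0]],[[0,0,0.002],[0,0,0]],[[0,0,0],[0,0,0]]]'; python3 -m handwheel '[[[0,0,0.0015],[0,0,0]],[[0,0,0.0015],[0,0,0]],[[0,0,0],[0,0,0]],[[0,0,0],[0,0,0]]]';python3 -m handwheel '[[[0,0,0.001],[0,0,0]],[[0,0,0],[0,0,0]],[[0,0,0],[0,0,0]]]'
```

```text
time_s: 10.1
tool_pos: [0.5759, 0.1538, 0.037]
eef_rot: [-180.0, 0.0, 99.5]
wrist_force: [3.8, 1.5, -5.2]
gripper_width: 0.0234
gripper_force: 79.6
time_s: 10.6
tool_pos: [0.576, 0.1538, 0.0341]
eef_rot: [-180.0, -0.0, 99.5]
wrist_force: [5.1, 0.9, -8.8]
gripper_width: 0.0239
gripper_force: 79.2
time_s: 10.98
tool_pos: [0.5763, 0.1539, 0.0338]
eef_rot: [180.0, -0.0, 99.5]
wrist_force: [5.5, 0.6, -1.4]
gripper_width: 0.0238
gripper_force: 79.8
```

```bash
python3 -m handwheel '[[[0,0,0],[0,0,0]],[[0,0,0],[0,0,0]],[[0,0,0],[0,0,0]],[[0,0,0],[0,0,0]]]' 0.05 50; python3 - <<'E'
from h import *
c=look('wrist','w5'); print(bot.state()['wrist_force'],bot.state()['tool_pos'])
for v in (125,150,180,200,230,260,300,335,360,400): print(v,at_depth(c,325,v).round(4))
c=look('side','s3'); im=c['color'][250:380,220:360]; cv2.imwrite('pics/s3c.png',cv2.resize(im,None,fx=4,fy=4,interpolation=cv2.INTER_CUBIC))
E
```

```text
time_s: 11.48
tool_pos: [0.576, 0.1539, 0.0335]
eef_rot: [-180.0, 0.0, 99.5]
wrist_force: [-0.3, 0.4, 0.2]
gripper_width: 0.0406
gripper_force: 0.0
[-1.0306102  -0.27610834 -0.82704627] [0.57601509 0.15388816 0.03354339]
125 [0.5636 0.2239 0.063 ]
150 [0.5646 0.2174 0.0637]
180 [0.566  0.2092 0.0624]
200 [0.567  0.2036 0.0629]
230 [0.5685 0.1948 0.0626]
260 [0.57   0.1856 0.0627]
300 [0.5722 0.1727 0.0627]
335 [0.5743 0.1603 0.0618]
360 [0.5758 0.1513 0.0619]
400 [0.5782 0.1373 0.0634]
```

View pics/s3c.png

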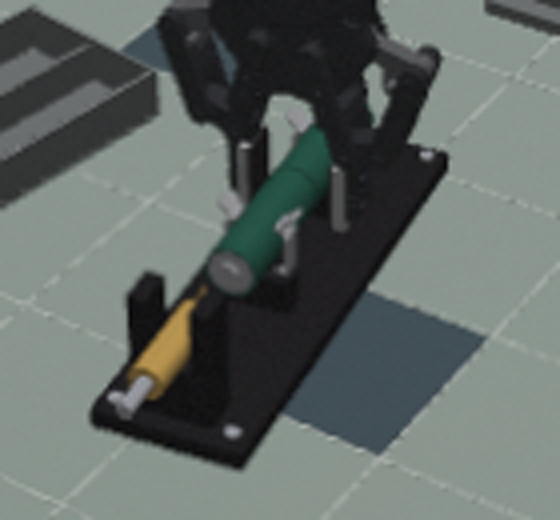

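```bash
python3 -m handwheel '[[[0,0.0005,0],[0,0,0]],[[0,0,0],[0,0,0]],[[0,0,0],[0,0,0]],[[0,0,0],[0,0,0]],[[0,0,0],[0,0,0]]]' 1 50; python3 -m handwheel '[[[0.001,0,0],[0,0,0]],[[0.001,0,0],[0,0,0]],[[0.001,0,0],[0,0,0]],[[0.001,0,0],[0,0,0]],[[0,0,0],[0,0,0]]]'; python3 -m handwheel '[[[0.001,0,0],[0,0,0]],[[0.001,0,0],[0,0,0]],[[0.001,0,0],[0,0,0]],[[0.001,0,0],[0,0,0]],[[0,0,0],[0,0,0]]]';python3 -m handwheel '[[[0.001,0,0],[0,0,0]],[[0.001,0,0],[0,0,0]],[[0.001,0,0],[0,0,0]],[[0.001,0,0],[0,0,0]],[[0,0,0],[0,0,0]]]'; python3 - <<'E'
from h import *
d=np.array([np.cos(np.radians(99.4)),np.sin(np.radians(99.4))])
s=bot.state(); print(s['wrist_force'],s['wrist_force'][:2]@d,s['tool_pos'])
c=look('wrist','w6'); im=c['color'].astype(int); print(im[0:130:3,324].tolist())
for v in (116,125,150): print(v,at_depth(c,325,v).round(4))
E
```

```text
time_s: 12.2
tool_pos: [0.5768, 0.154, 0.0338]
eef_rot: [180.0, -0.0, 99.5]
wrist_force: [2.0, 1.4, 3.2]
gripper_width: 0.0245
gripper_force: 49.0
time_s: 12.82
tool_pos: [0.5763, 0.1569, 0.0338]
eef_rot: [180.0, 0.1, 99.5]
wrist_force: [2.3, -8.6, 4.8]
gripper_width: 0.0245
gripper_force: 49.2
time_s: 13.45
tool_pos: [0.5757, 0.1608, 0.0338]
eef_rot: [180.0, 0.1, 99.5]
wrist_force: [2.8, -9.0, 5.9]
gripper_width: 0.0243
gripper_force: 49.2
time_s: 14.08
tool_pos: [0.5751, 0.1648, 0.0338]
eef_rot: [180.0, 0.1, 99.5]
wrist_force: [2.5, -8.1, 5.7]
gripper_width: 0.0241
gripper_force: 49.2
[ 2.54692286 -8.13505779  5.72755196] -8.44180017397419 [0.57505645 0.16478505 0.03381036]
[[94, 170, 196], [92, 170, 195], [90, 169, 195], [92, 168, 195], [94, 169, 196], [94, 170, 196], [92, 170, 197], [92, 170, 196], [54, 105, 128], [87, 110, 122], [178, 172, 168], [177, 171, 167], [179, 172, 169], [178, 172, 168], [178, 173, 167], [180, 173, 169], [179, 174, 168], [178, 172, 169], [179, 173, 170], [180, 173, 170], [180, 173, 169], [178, 173, 169], [181, 175, 170], [176, 175, 172], [92, 172, 198], [94, 171, 198], [94, 173, 199], [92, 169, 195], [44, 85, 104], [47, 42, 44], [50, 48, 49], [49, 46, 49], [51, 45, 48], [44, 41, 41], [47, 46, 48], [44, 39, 45], [121, 116, 114], [181, 176, 172], [181, 176, 171], [171, 170, 155], [127, 145, 80], [126, 146, 81], [129, 146, 84], [129, 148, 83]]
116 [0.5622 0.2371 0.0611]
125 [0.5626 0.2348 0.0624]
150 [0.5637 0.2282 0.0622]
```

```bash
cat >> h.py <<'E'
def gap(c):
    im=c['color'].astype(float); g=im[:,318:332].mean(1); 
    yel=g[:,2]-g[:,0]; br=g.sum(1)
    def cross(a,lv,lo,hi): 
        return [round(i+(lv-a[i])/(a[i+1]-a[i]),2) for i in range(lo,hi) if (a[i]-lv)*(a[i+1]-lv)<0]
    return cross(yel,50,0,130),cross(br,270,0,116)
E
python3 - <<'E'
from h import *
c=load('w6'); y,b=gap(c); print(y,b)
d=np.array([np.cos(np.radians(99.4)),np.sin(np.radians(99.4))])
Y=y[-1]; B=b[-1]
print(((at_z(c,325,Y,.05)-at_z(c,325,B,.05))[:2])@d)
print([((at_z(c,325,v,.05)[:2]-np.array([.57506,.16479]))@d).round(4) for v in (26,Y,B,117)])
E
```

```text
[np.float64(26.57), np.float64(70.45), np.float64(84.23)] [np.float64(24.37), np.float64(26.51), np.float64(82.92), np.float64(107.52)]
0.006443963895222753
[np.float64(0.0974), np.float64(0.0822), np.float64(0.0758), np.float64(0.0731)]
```

```bash
python3 -m handwheel '[[[0.001,0,0],[0,0,0]],[[0.001,0,0],[0,0,0]],[[0.001,0,0],[0,0,0]],[[0.001,0,0],[0,0,0]],[[0.001,0,0],[0,0,0]],[[0,0,0],[0,0,0]],[[0,0,0],[0,0,0]]]'; python3 - <<'E'
from h import *
c=look('wrist','w7'); print(gap(c))
E
python3 -m handwheel '[[[0.001,0,0],[0,0,0]],[[0.001,0,0],[0,0,0]],[[0,0,0],[0,0,0]],[[0,0,0],[0,0,0]]]'; python3 - <<'E'
from h import *
c=look('wrist','w8'); print(gap(c))
E
```

```text
time_s: 15.0
tool_pos: [0.5742, 0.1697, 0.0338]
eef_rot: [180.0, 0.1, 99.5]
wrist_force: [2.6, -8.1, 4.8]
gripper_width: 0.0246
gripper_force: 49.2
([np.float64(46.7), np.float64(89.61), np.float64(101.81)], [np.float64(45.73), np.float64(46.4), np.float64(101.62), np.float64(107.52)])
time_s: 15.55
tool_pos: [0.5739, 0.1717, 0.0338]
eef_rot: [180.0, 0.1, 99.5]
wrist_force: [3.3, -8.4, 4.7]
gripper_width: 0.0243
gripper_force: 49.2
([np.float64(54.42), np.float64(97.21)], [np.float64(53.92), np.float64(54.09)])
```

```bash
python3 -m handwheel '[[[0.0005,0,0],[0,0,0]],[[0.0005,0,0],[0,0,0]],[[0,0,0],[0,0,0]],[[0,0,0],[0,0,0]]]'; python3 - <<'E'
from h import *
c=look('wrist','w9'); print(gap(c))
print(load('w8')['color'][90:120:1,324].tolist()); print(c['color'][90:120:1,324].tolist())
E
```

```text
time_s: 16.1
tool_pos: [0.5738, 0.1725, 0.0338]
eef_rot: [180.0, 0.1, 99.5]
wrist_force: [2.7, -10.0, 4.3]
gripper_width: 0.0244
gripper_force: 49.2
([np.float64(57.6), np.float64(97.21), np.float64(108.3)], [np.float64(56.99), np.float64(57.03)])
[[181, 174, 170], [180, 174, 169], [182, 175, 172], [180, 175, 170], [180, 174, 170], [181, 176, 172], [176, 172, 170], [144, 171, 183], [108, 173, 198], [96, 173, 199], [95, 173, 200], [97, 174, 200], [96, 173, 199], [93, 172, 199], [96, 173, 198], [92, 172, 199], [94, 173, 199], [101, 173, 198], [141, 176, 188], [172, 174, 174], [182, 176, 172], [181, 175, 171], [181, 175, 171], [182, 176, 171], [181, 176, 171], [179, 173, 168], [181, 174, 169], [171, 170, 155], [140, 152, 108], [131, 149, 88]]
[[180, 173, 170], [181, 174, 170], [181, 176, 171], [180, 176, 170], [180, 174, 170], [181, 175, 171], [179, 176, 174], [146, 173, 185], [106, 172, 196], [97, 173, 199], [94, 172, 199], [95, 173, 199], [95, 173, 199], [94, 172, 199], [94, 172, 198], [95, 173, 199], [97, 175, 200], [98, 173, 199], [125, 174, 193], [172, 176, 178], [180, 174, 171], [182, 176, 172], [182, 176, 172], [182, 175, 171], [182, 176, 172], [182, 176, 171], [180, 174, 170], [159, 157, 146], [136, 148, 104], [128, 146, 84]]
```

The collar now holds still relative to the button while the barrel moves towards it. That means contact is made, pushed in by about 0.75 mm, so I need about 1.2 mm more.

```bash
python3 -m handwheel '[[[0.0006,0,0],[0,0,0]],[[0.0006,0,0],[0,0,0]],[[0,0,0],[0,0,0]],[[0,0,0],[0,0,0]]]'; python3 - <<'E'
from h import *
c=look('wrist','w10'); print(gap(c))
E
```

```text
time_s: 16.65
tool_pos: [0.5736, 0.1735, 0.0338]
eef_rot: [180.0, 0.1, 99.5]
wrist_force: [3.7, -9.8, 4.3]
gripper_width: 0.0246
gripper_force: 49.2
([np.float64(61.78), np.float64(97.25), np.float64(108.3)], [])
```

```bash
python3 -m handwheel '[[[0,0,0],[0,0,0]],[[0,0,0],[0,0,0]],[[0,0,0],[0,0,0]],[[0,0,0],[0,0,0]]]' 0.05; python3 - <<'E'
from h import *
c=look('wrist','w11'); print(gap(c))
E
python3 -m handwheel '[[[0,0,-0.01],[0,0,0]],[[0,0,-0.03],[0,0,0]],[[0,0,-0.04],[0,0,0]],[[0,0,-0.04],[0,0,0]],[[0,0,-0.04],[0,0,0]],[[0,0,0],[0,0,0]],[[0,0,0],[0,0,0]],[[0,0,0],[0,0,0]]]'; python3 - <<'E'
from h import *
c=look('wrist','w12')
im=c['color'].astype(int); 
yel=(im[...,2]-im[...,0]>50); col=yel[:,310:340].any(1); print(np.where(np.diff(col.astype(int)))[0])
gr=(im[...,1]-im[...,2]>25)[:,325]; v=np.where(gr)[0]; print(v.min(),v.max())
for vv in range(v.min()+5,v.max(),15): print(vv,at_depth(c,325,vv).round(4))
print(bot.state()['wrist_force'])
E
```

```text
time_s: 17.2
tool_pos: [0.5729, 0.175, 0.0334]
eef_rot: [-180.0, -0.0, 99.5]
wrist_force: [-0.1, 0.1, -0.3]
gripper_width: 0.0405
gripper_force: 0.0
([np.float64(67.67), np.float64(102.68), np.float64(113.51)], [])
time_s: 18.25
tool_pos: [0.5727, 0.1748, 0.1925]
eef_rot: [-179.9, 0.0, 99.5]
wrist_force: [0.2, -0.7, 0.1]
gripper_width: 0.0406
gripper_force: 0.0
[  6  95 109 114]
119 311
124 [0.5607 0.2419 0.0635]
139 [0.5623 0.2325 0.0618]
154 [0.5639 0.223  0.0621]
169 [0.5655 0.2134 0.0635]
184 [0.5672 0.2034 0.063 ]
199 [0.5689 0.1932 0.0626]
214 [0.5707 0.1827 0.0625]
229 [0.5725 0.1721 0.0625]
244 [0.5743 0.1611 0.0622]
259 [0.5762 0.1502 0.0629]
274 [0.5782 0.1384 0.0619]
289 [0.58   0.1273 0.0631]
304 [0.5821 0.1153 0.0629]
[-0.76904824 -0.5470411   0.12532677]
```

```bash
python3 -c "
from rig import job; print(job.sign_off())"
```

```text
the job is handed in; nothing more can be done
None
```

The thick stick is seated level in both clips, its button holding the contact in by an estimated 1.7 mm of its 4 mm travel (about 2.5 N); the gripper is open and clear, and the job was handed in at about 18 s.

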